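# Unclip the spent round filter cartridge

## Task

The round-capped filter cartridge is spent. First pull the filter unit's valve rod out to its middle click and leave it there; then pinch the round cartridge's two sprung tabs together to unclip it, lift it out and set it down (no dropping) upright on the floor of the metal tray, beside the tub. Leave the square-capped cartridge clipped in and the tub, stamp and bottle standing where they are.

Things in the scene. Friction and masses are not known exactly. Their poses are not given: they have to be found in the camera images.
- filter_unit: White-sided twin filter unit fixed to the desk: a box 104 (x) x 176 (y) x 62 (z) mm with two wells side by side along its own y, well centres at y = +42 and -42 mm, one cartridge in each (either may be in either well). Origin at the centre of its underside; its own -x is the front, where the valve rod comes out; a hose spigot sticks 32 mm out of the back. 
- valve_rod (a joint): Push-pull valve rod in the middle of the unit's front, sliding level along the unit's own x. Value in m: 0 = pushed fully in (where it starts), 0.015 = middle click, 0.030 = fully out. Let go near a click it snaps into it (half-way between two it may hang); it takes about 6 N to pull out of a click.
- rod_knob (a point): Centre of the rod's black round knob: diameter 26 mm, 22 mm long along the rod, 42 mm above the desk, 50 mm in front of the unit's front face when the rod is fully in; it moves with the rod (out = the unit's -x). It can be taken from above by its two sides.
- round_cartridge_centre (a point): Middle (half-way up, 50 mm above its foot) of the cartridge with the ROUND cap (80 mm diameter, its top 6 mm above this point). 100 mm tall, about 0.2 kg. The foot, a 58 x 60 mm block 46 mm high, is down in a well of the unit (about 1.5 mm play); the cap rests on the unit's top. z is up.
- round_cartridge_tabs (a point): Point midway between the round cartridge's two upright sprung tabs, 30 mm above its middle. Tabs: 24 mm wide, from the cap (24 mm below this point) to 20 mm above it, opposed along the cartridge's own x (the unit's x while clipped in); outer faces 52 mm apart, 38 mm when pinched right in, about 5 N each. Unpinched, their lugs sit under catches and it cannot be lifted.
- round_cartridge_tab_front (a joint): Travel in m of the round cartridge's tab on its own -x side: 0 = sprung out, lug under the catch; above about 0.0055 the lug is free; 0.007 = pressed right in.
- round_cartridge_tab_rear (a joint): The same for the tab on its own +x side.
- square_cartridge_centre (a point): Middle (half-way up) of the cartridge with the SQUARE cap (70 x 70 mm), otherwise the same as the round one. It stays clipped in.
- tray: Open sheet-metal tray fixed to the desk, 196 (x) x 124 (y) x 30 (z) mm outside, walls and floor 4 mm. Origin at the centre of its underside. The tub stands in its +x end; the -x part is free. Its yaw varies; tray and filter unit may change sides.
- swab_tub: Round tub of swabs, 52 mm diameter, 70 mm tall to the swab tips, loose in the +x end of the tray. Origin at the centre of its underside.
- stamp: Loose wooden hand stamp, 24 x 45 x 66 mm, standing on the desk. Origin at the centre of its underside.
- bottle: Loose white dispenser bottle, 66 mm diameter, 115 mm tall, standing on the desk. Origin at the centre of its underside.
- microscope_place (a point): Fixed obstacle: point on the desk under the middle of the microscope, which takes up about 250 x 250 mm round it and stands over 300 mm tall, its eyepieces towards the robot. Keep the arm and gripper off it.
- tower_place (a point): Fixed obstacle: point on the desk under the middle of the computer tower, about 420 (x) x 210 (y) mm and over 350 mm tall. Keep the arm off it.

How it is judged:
By the outcome, as a careful person would: the job done as asked, in the order asked, and still so for the second after the job is handed in, with the robot touching nothing.
It also fails if it takes over 62 s, if anything falls off the work surface, if the arm or the gripper's body presses on something with over 40 N, if the wrist force passes 120 N, or if a joint passes its speed limit or range.

## Robot

A 7-joint arm with a two-finger parallel gripper is mounted at the origin on a cart in front of the work surface, level with it; the furniture and walls round the work are solid. World frame = base frame: x ahead of the robot, y to its left, z up, the work surface at z = 0. Lengths are in m, angles in rad, forces in N, time in s.
With the tool pointing down it reaches from about 0.35 to 0.9 m from the base axis. Payload 7.2 kg.
Tool frame: the origin (TCP) lies midway between the tips of the shut fingers; the grasp point (between the pads) lies 19 mm behind it; z points along the fingers, y is the line along which they close (so a half turn about z gives the same grasp; the last joint's range is limited). The gripper opens to 88 mm and grips with 3 to 60 N. Pads are 20 mm wide; open, the fingers measure 115 mm over their backs; the gripper's body (75 mm by 178 mm) begins 61 mm behind the grasp point.
Start: joints at [1.111, 0.411, -0.013, 1.596, 0.006, 1.134, -0.082], TCP at [0.239, -0.578, 0.197] pointing down, gripper open.
Joint ranges: [-2.95, 2.95], [-0.29, 1.99], [-1.47, 1.44], [0.14, 2.54], [-1.03, 4.17], [0.13, 1.85], [-2.86, 2.86]. Speed limits (rad/s): [2.39, 2.39, 3.01, 3.01, 3.14, 3.14, 3.14].

## Interface

Orientations are given as a unit quaternion [x, y, z, w].
In Python, from cell import r gives the robot as it stands. The module is installed in compiled form; this text tells all that it offers.
- The arm moves only by the shell command python3 -m jog 'ROWS' [FORCE]. ROWS is JSON, a list of rows, each a list of 3 entries, a list of its own where there are three numbers: the turn, a rotation vector about the tool's x, y, z in degrees, then the shift along the tool's x, y, z in cm, then the finger opening in cm, from 0 to 8.78. In form: [[[rx, ry, rz], [dx, dy, dz], jaw], ...]. A call has exactly 8 rows; each row is the pose to reach, as a shift and turn from the pose commanded when the call began, along the tool's axes at that moment; what a row does not reach only later rows make up. A row lasts 1/12 s, in which the tool goes at most 41.7 mm and 7.16 degrees, less where a joint would pass 70% of its speed; a pose out of reach is approached as far as the arm can. A call with a gripper value outside its range is refused whole. The fingers move at their own pace and stop on an object; FORCE is the grip in N (left out, the last holds). Time passes only in rows, so rows that repeat a pose let the fingers close, or fill a call up. It gives the time, the measured TCP pose, the force, the opening and the grip force at its end, in the units of the state.
- r.read_state(): the state, without advancing time (a new reading comes with each control period).
- r.snapshot(name): name is "scene" or "top" or "wrist"; returns (picture, depth): 480x640x3 uint8, blue, green, red; 480x640 float32, m along the optical axis (not along the pixel's ray), 0 where there is no reading.
- r.get_calibration(name): a dict with "camera_matrix" (3x3 intrinsics, pixels), "eye" and "rotation" of the camera in the world; the wrist camera has in their place "mount" (4x4, takes a point from camera to tool coordinates, whose origin is the TCP and whose axes are the flange's). Camera axes: x right, y up, looking along -z (the intrinsics and any distortion apply to the point x, -y, -z); pixel columns grow to the right and rows downward; lengths in m; the calibration is good to about 2 mm. A picture is of the moment at which its call begins: read the wrist's pose just before it. get_calibration takes no time and is no camera call.
- r.job_done(): hands the job in; it is judged then, once.
The state is a dict: "time": time; "joint_positions": joint angles; "joint_vel": joint speeds; "joint_torque": joint torques, N m; "eef_pos": TCP position; "tcp_rot": TCP orientation; "ft_force": force on the tool from outside, world axes, zero at the start; "ft_torque": the same for the moment, N m; "opening": finger opening in m; "grasp_force": force on a finger pad.
Only numpy, scipy, OpenCV 4.12 (cv2) and the standard library are available. Lean on these libraries where they do the work, as an engineer would, in place of code of your own. Each camera call takes 0.05 s, during which the arm holds its last target. There are 200 camera calls.

## Working session

There is one attempt and no reset: what is moved stays moved. The work goes in short steps, Python scripts to look and compute and a shell command to move; the robot and the scene stay as the last step left them, time stands still between calls to the robot, and variables do not carry over. Pictures are saved under pics/ and viewed, at most 10 in all, crops included, and the job is handed in when it is done.

```bash
mkdir -p pics; cat > h.py <<'E'
import numpy as np, cv2
from cell import r
from scipy.spatial.transform import Rotation as R
def snap(n):
    s=r.read_state(); p,d=r.snapshot(n); c=r.get_calibration(n); K=np.array(c["camera_matrix"])
    if "mount" in c:
        M=np.array(c["mount"]); T=np.eye(4); T[:3,:3]=R.from_quat(s["tcp_rot"]).as_matrix(); T[:3,3]=s["eef_pos"]; T=T@M
        return p,d,K,T[:3,:3],T[:3,3]
    return p,d,K,np.array(c["rotation"]),np.array(c["eye"])
def pts(d,K,Rm,e):
    v,u=np.mgrid[:480,:640]; x=(u-K[0,2])/K[0,0]*d; y=(v-K[1,2])/K[1,1]*d
    return np.stack([x,-y,-d],-1)@Rm.T+e
def ray(u,v,z,K,Rm,e):
    w=Rm@np.array([(u-K[0,2])/K[0,0],-(v-K[1,2])/K[1,1],-1]); return e+w*(z-e[2])/w[2]
E
python3 - <<'E'
from h import *
for n in("scene","top"):
    p,d,K,Rm,e=snap(n); cv2.imwrite(f"pics/{n}0.png",p); np.savez(f"{n}0.npz",p=p,d=d,K=K,R=Rm,e=e); print(n,K.round(1).tolist(),e,[k for k in r.get_calibration(n)], (d>0).mean())
    print(Rm.round(2).tolist())
s=r.read_state();print(s); c=r.get_calibration("wrist");print(c)
E
```

```text
scene [[488.9, 0.0, 319.6], [0.0, 488.9, 246.0], [0.0, 0.0, 1.0]] [-0.21442802  0.93546245  0.61091906] ['camera_matrix', 'eye', 'rotation'] 0.9958821614583333
[-0.21, 0.5, 0.79, -0.31]
top [[526.0, 0.0, 321.4], [0.0, 526.0, 242.0], [0.0, 0.0, 1.0]] [0.47068392 0.10005495 1.30233165] ['camera_matrix', 'eye', 'rotation'] 0.99619140625
[-0.03, 0.03, 0.71, -0.7]
{'time': 0.1, 'joint_positions': array([ 1.11078918,  0.41183518, -0.01272403,  1.59693661,  0.00561174,
        1.13429795, -0.08219063]), 'joint_vel': array([ 0.00057546, -0.00158344,  0.00096091, -0.00115621,  0.0015269 ,
        0.00094577,  0.00057463]), 'joint_torque': array([ 2.78795458e-03, -5.89101362e+01,  6.43908195e-01, -2.91711581e+01,
       -5.37703489e-02,  1.45542755e-02,  3.65582150e-05]), 'eef_pos': array([ 0.23844286, -0.57720514,  0.19589334]), 'tcp_rot': array([ 9.80867120e-01,  1.94677103e-01, -1.92533797e-04, -6.94482861e-04]), 'ft_force': array([0.63487674, 0.46517574, 0.33957937]), 'ft_torque': array([ 0.00673828, -0.00704663, -0.0374858 ]), 'grasp_force': 0.0, 'opening': 0.08791960118302329}
{'camera_matrix': array([[424.12005551,   0.        , 324.19261701],
       [  0.        , 424.12005551, 242.84652678],
       [  0.        ,   0.        ,   1.        ]]), 'mount': array([[-5.21045363e-04,  9.63541258e-01,  2.67559290e-01,
         7.35924596e-02],
       [ 9.99999864e-01,  5.12008167e-04,  1.03544521e-04,
        -9.79314354e-04],
       [-3.72231239e-05,  2.67559307e-01, -9.63541393e-01,
        -1.87425983e-01],
       [ 0.00000000e+00,  0.00000000e+00,  0.00000000e+00,
         1.00000000e+00]])}
```

View pics/top0.png

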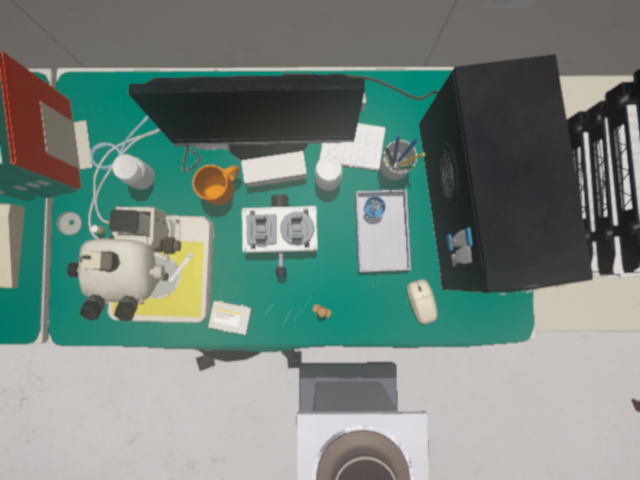

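View pics/scene0.png

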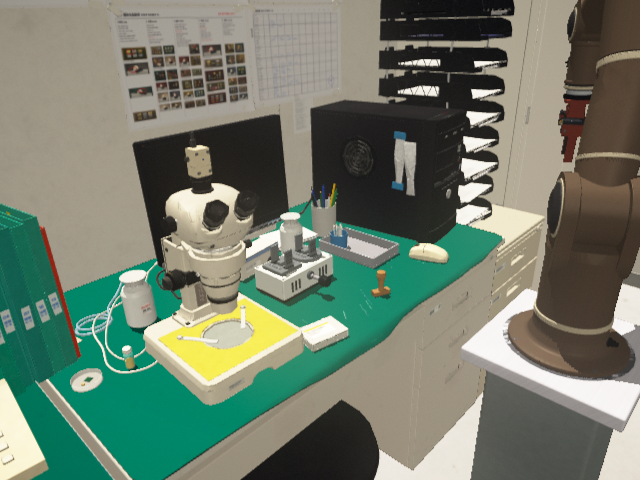

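The top view shows the unit at about (280,230), with the knob at (281,272) facing the robot and the round cap at (297,228) on its −y side. The tray is at about (384,231) with the tub at (373,206), the bottle at (328,173) and the stamp at (321,311). The scene view agrees with this layout.

```bash
python3 - <<'E'
from h import *
D=np.load("top0.npz"); p,d,K=D["p"],D["d"],D["K"]; Rm=R.from_quat(D["R"]).as_matrix(); e=D["e"]
W=pts(d,K,Rm,e); Z=W[...,2]; print("desk z",np.median(Z[290:300,380:400]), Rm.round(3).tolist())
def box(u0,u1,v0,v1,z0,z1):
    m=np.zeros(Z.shape,bool); m[v0:v1,u0:u1]=True; m&=(Z>z0)&(Z<z1); q=W[m]; 
    r_=cv2.minAreaRect((q[:,:2]*1000).astype(np.float32)); return q,r_
for n,a in dict(unit=(235,325,200,256,.055,.068),knob=(270,292,262,285,.035,.07),caps=(240,322,200,256,.068,.085),capR=(279,322,200,256,.068,.085),capL=(240,279,200,256,.068,.085),tabsR=(279,322,200,256,.105,.13),tabsL=(240,279,200,256,.105,.13),tray=(345,420,180,285,.02,.04),trayfloor=(345,420,180,285,.001,.012),tub=(355,390,190,225,.045,.09),stamp=(300,340,295,325,.02,.09),bottle=(310,345,150,195,.09,.13)).items():
    q,b=box(*a); print(n,len(q),"mean",q.mean(0).round(4),"rect",np.round(b[0],1),np.round(b[1],1),round(b[2],1),"zmax",q[:,2].max().round(3))
E
```

```text
desk z -0.00026619105864078563 [[-0.006, 0.997, -0.075], [-1.0, -0.006, 0.004], [0.004, 0.075, 0.997]]
unit 1436 mean [0.5964 0.1948 0.0621] rect [604.3 195.5] [176.  122.1] 90.0 zmax 0.068
knob 126 mean [0.4987 0.1917 0.0506] rect [500.9 191.7] [24.4 33.5] 89.8 zmax 0.059
caps 1533 mean [0.5962 0.1937 0.073 ] rect [596.1 193.1] [ 91.1 158.7] 5.6 zmax 0.085
capR 774 mean [0.5971 0.1522 0.0729] rect [600.2 151.3] [83.4 82.3] 0.0 zmax 0.085
capL 759 mean [0.5953 0.2361 0.0731] rect [590.4 235.8] [89.8 69.8] 2.2 zmax 0.085
tabsR 66 mean [0.5972 0.1525 0.1148] rect [597.8 152.7] [23.  52.9] 89.8 zmax 0.122
tabsL 64 mean [0.5961 0.2363 0.1145] rect [596.2 236.9] [52.6 23.2] 0.3 zmax 0.121
tray 602 mean [ 0.6031 -0.0569  0.0287] rect [577.2 -64.8] [234.5 143.7] 2.4 zmax 0.039
trayfloor 3988 mean [ 0.5921 -0.0567  0.0041] rect [593.2 -56.4] [185.2 260.1] 89.5 zmax 0.012
tub 87 mean [ 0.6526 -0.035   0.0565] rect [650.9 -33.6] [50.3 50.5] 22.0 zmax 0.08
stamp 82 mean [0.4014 0.0958 0.0595] rect [401.2  95.9] [21.6 21.7] 44.4 zmax 0.067
bottle 488 mean [0.731  0.0777 0.1136] rect [730.9  77.9] [55.4 55.7] 30.2 zmax 0.12
```

```bash
cat >> h.py <<'E'
def go(x,y,z,yaw):
    "print the turn about tool z (deg) and shift (cm, tool axes) to reach a tool-down pose"
    s=r.read_state(); T=R.from_quat(s["tcp_rot"]); X=T.as_matrix()[:,0]; y0=np.degrees(np.arctan2(X[1],X[0]))
    want=R.from_euler("z",yaw,degrees=True)*R.from_quat([1,0,0,0])
    print("t",round(s["time"],2),"tcp",s["eef_pos"].round(4),"yaw",y0.round(1),"turn",(T.inv()*want).as_rotvec(degrees=True).round(1),"shift",(T.inv().apply(np.array([x,y,z])-s["eef_pos"])*100).round(2),"f",s["ft_force"].round(1),"open",s["opening"].round(4),"grip",round(s["grasp_force"],1))
E
python3 - <<'E'
from h import *
D=np.load("top0.npz"); p,d,K=D["p"],D["d"],D["K"]; Rm=R.from_quat(D["R"]).as_matrix(); e=D["e"]
W=pts(d,K,Rm,e); Z=W[...,2]; m=np.zeros(Z.shape,bool); m[50:300,415:600]=1; q=W[m&(Z>.2)]; print("tower",np.percentile(q,[.5,2,50,98,99.5],axis=0).round(3).tolist())
m[:]=0; m[240:345,300:640]=1; print("in front, tall",[(u,v,W[v,u].round(2).tolist()) for v,u in np.argwhere(m&(Z>.1))[::400]])
go(.22,-.15,.25,.8); go(.24,-.2,.3,.8); go(.40,.19,.25,.8); go(.493,.193,.16,.8)
E
```

```text
tower [[0.455, -0.464, 0.207], [0.465, -0.445, 0.219], [0.664, -0.26, 0.363], [0.864, -0.152, 0.367], [0.876, 0.1, 1.302]]
in front, tall [(np.int64(444), np.int64(240), [0.56, -0.18, 0.11]), (np.int64(452), np.int64(242), [0.55, -0.18, 0.21]), (np.int64(459), np.int64(244), [0.54, -0.18, 0.25]), (np.int64(468), np.int64(246), [0.54, -0.19, 0.3]), (np.int64(473), np.int64(248), [0.53, -0.19, 0.32]), (np.int64(483), np.int64(250), [0.52, -0.19, 0.37]), (np.int64(493), np.int64(252), [0.52, -0.21, 0.37]), (np.int64(503), np.int64(254), [0.52, -0.23, 0.36]), (np.int64(515), np.int64(256), [0.51, -0.25, 0.37]), (np.int64(528), np.int64(258), [0.51, -0.27, 0.36]), (np.int64(539), np.int64(260), [0.51, -0.29, 0.37]), (np.int64(552), np.int64(262), [0.5, -0.31, 0.37]), (np.int64(565), np.int64(264), [0.5, -0.34, 0.36]), (np.int64(578), np.int64(266), [0.5, -0.36, 0.36]), (np.int64(594), np.int64(268), [0.49, -0.46, 0.22]), (np.int64(609), np.int64(270), [0.49, -0.44, 0.32]), (np.int64(624), np.int64(272), [0.48, -0.44, 0.37]), (np.int64(451), np.int64(275), [0.48, -0.2, 0.12]), (np.int64(53
[... 255 characters left out ...]
ck (most recent call last):
  File "<stdin>", line 5, in <module>
  File "h.py", line 19, in go
    print("t",round(s["time"],2),"tcp",s["eef_pos"].round(4),"yaw",y0.round(1),"turn",(T.inv()*want).as_rotvec(degrees=True).round(1),"shift",(T.inv().apply(np.array([x,y,z])-s["eef_pos"])*100).round(2),"f",s["ft_force"].round(1),"open",s["opening"].round(4),"grip",round(s["grasp_force"],1))
                                                                                                                                                                                                                                             ^^^^^^^^^^^^^^^^^^
AttributeError: 'float' object has no attribute 'round'
```

```bash
sed -i 's/s\["opening"\].round(4)/round(float(s["opening"]),4)/' h.py
python3 - <<'E'
from h import *
go(.285,-.26,.28,.8); go(.37,.02,.28,.8)
E
```

```text
t 0.1 tcp [ 0.2384 -0.5772  0.1959] yaw 22.5 turn [-0.1  0.  21.7] shift [ 16.42 -27.55  -8.37] f [0.6 0.5 0.3] open 0.0879 grip 0.0
t 0.1 tcp [ 0.2384 -0.5772  0.1959] yaw 22.5 turn [-0.1  0.  21.7] shift [ 34.97 -50.18  -8.34] f [0.6 0.5 0.3] open 0.0879 grip 0.0
```

```bash
python3 -m jog '[[[0,0,2],[2,-3.4,-1],8.78],[[0,0,4],[4,-6.8,-2],8.78],[[0,0,8],[6,-10.2,-3],8.78],[[0,0,12],[8,-13.6,-4],8.78],[[0,0,16],[10,-17,-5],8.78],[[0,0,20],[12,-20.4,-6],8.78],[[0,0,21.7],[14,-23.8,-7],8.78],[[0,0,21.7],[16.4,-27.5,-8],8.78]]'
python3 - <<'E'
from h import *
go(.37,.02,.28,.8);go(.38,.19,.25,.8)
E
```

```text
time: 0.77
eef_pos: [0.284, -0.2624, 0.2762]
tcp_rot: [1.0, 0.005, -0.0, 0.0]
ft_force: [1.2, -0.8, -0.7]
opening: 0.0879
grasp_force: 0.0
t 0.77 tcp [ 0.284  -0.2624  0.2762] yaw 0.6 turn [ 0.   0.  -0.2] shift [  8.89 -28.15  -0.4 ] f [ 1.2 -0.8 -0.7] open 0.0879 grip 0.0
t 0.77 tcp [ 0.284  -0.2624  0.2762] yaw 0.6 turn [ 0.   0.  -0.2] shift [ 10.07 -45.14   2.6 ] f [ 1.2 -0.8 -0.7] open 0.0879 grip 0.0
```

```bash
python3 -m jog '[[[0,0,0],[1,-4,0],8],[[0,0,0],[2,-8,0],7],[[0,0,0],[3.2,-12,0],6],[[0,0,0],[4.4,-16,0],6],[[0,0,0],[5.6,-20,0],6],[[0,0,0],[6.8,-24,0],6],[[0,0,0],[8,-28,0],6],[[0,0,0],[8.8,-31,0],6]]'
python3 -m jog '[[[0,0,0],[0,-3,0],6],[[0,0,0],[0.5,-6,0],6],[[0,0,0],[1,-9,0],6],[[0,0,0],[1,-11.5,0],6],[[0,0,0],[1,-13.5,0],6],[[0,0,0],[1,-14,0],6],[[0,0,0],[1,-14,0],6],[[0,0,0],[1,-14,0],6]]'
python3 - <<'E'
from h import *
p,d,K,Rm,e=snap("wrist"); cv2.imwrite("pics/w1.png",p)
W=pts(d,K,Rm,e); Z=W[...,2]; print("desk",np.median(Z[(abs(Z)<.01)]))
def st(n,m):
    q=W[m]; b=cv2.minAreaRect((q[:,:2]*1000).astype(np.float32)); print(n,len(q),q.mean(0).round(4),np.round(b[0],1),np.round(b[1],1),round(b[2],1))
X,Y=W[...,0],W[...,1]
st("knob",(abs(X-.495)<.03)&(abs(Y-.193)<.03)&(Z>.04)&(Z<.06)&(X<.525))
st("unit",(abs(X-.597)<.07)&(abs(Y-.195)<.1)&(Z>.058)&(Z<.065))
st("tabsR",(abs(X-.597)<.06)&(abs(Y-.152)<.04)&(Z>.108)&(Z<.125))
go(.4946,.193,.08,.8); go(.4946,.193,.023,.8)
E
```

```text
time: 1.43
eef_pos: [0.3686, 0.0502, 0.2761]
tcp_rot: [1.0, 0.007, 0.001, -0.0]
ft_force: [2.0, 0.2, 0.0]
opening: 0.0596
grasp_force: 0.0
time: 2.1
eef_pos: [0.3765, 0.1861, 0.2755]
tcp_rot: [1.0, 0.007, -0.0, 0.0]
ft_force: [0.3, -0.4, 0.0]
opening: 0.0598
grasp_force: 0.0
desk -0.0007363865364991007
knob 1010 [0.4992 0.1944 0.0496] [503.8 194.9] [42.3 25. ] 0.8
unit 2307 [0.5474 0.1976 0.061 ] [547.7 195.6] [  9.5 176.3] 0.9
tabsR 0 [nan nan nan] [0. 0.] [0. 0.] 0.0
t 2.15 tcp [0.3767 0.1856 0.2756] yaw 0.7 turn [ 0.1  0.  -0.1] shift [11.81 -0.61 19.55] f [-0.2  0.2 -0.2] open 0.0598 grip 0.0
t 2.15 tcp [0.3767 0.1856 0.2756] yaw 0.7 turn [ 0.1  0.  -0.1] shift [11.81 -0.62 25.25] f [-0.2  0.2 -0.2] open 0.0598 grip 0.0<stdin>:5: RuntimeWarning: Mean of empty slice.
  ret = um.true_divide(
```

View pics/w1.png

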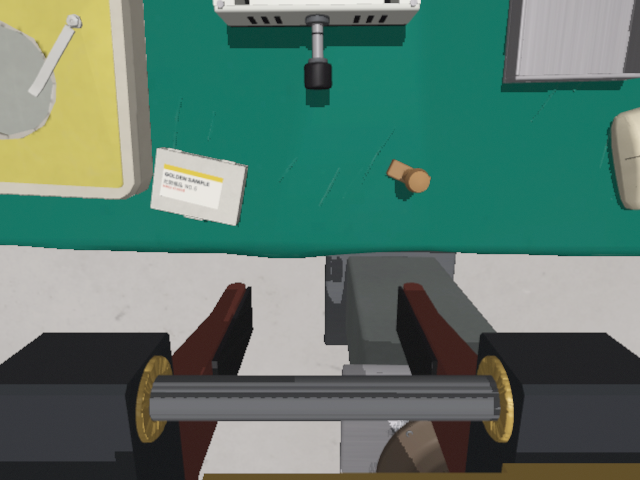

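The wrist view shows the knob at (318,75), clear on both sides, and the stamp at (410,178), off the path.

```bash
python3 -m jog '[[[0,0,0],[3,-0.4,2],6],[[0,0,0],[6,-0.8,4],6],[[0,0,0],[9,-0.8,6],6],[[0,0,0],[11.7,-0.8,9],6],[[0,0,0],[11.7,-0.8,13],6],[[0,0,0],[11.7,-0.8,17],6],[[0,0,0],[11.7,-0.8,20],6],[[0,0,0],[11.7,-0.8,22],6]]'
python3 -m jog '[[[0,0,0],[0,0,1.5],6],[[0,0,0],[0,0,3.2],6],[[0,0,0],[0,0,3.2],6],[[0,0,0],[0,0,3.2],4],[[0,0,0],[0,0,3.2],2],[[0,0,0],[0,0,3.2],2],[[0,0,0],[0,0,3.2],2],[[0,0,0],[0,0,3.2],2]]' 25
python3 -c "
from h import *
go(.494,.194,.023,.8)"
```

```text
time: 2.82
eef_pos: [0.4923, 0.1934, 0.0523]
tcp_rot: [1.0, 0.005, -0.002, 0.001]
ft_force: [0.6, -0.4, -0.3]
opening: 0.0597
grasp_force: 0.0
time: 3.48
eef_pos: [0.4942, 0.1965, 0.0247]
tcp_rot: [1.0, 0.006, 0.001, -0.0]
ft_force: [0.3, 0.3, 0.3]
opening: 0.0304
grasp_force: 0.0
t 3.48 tcp [0.4942 0.1965 0.0247] yaw 0.7 turn [-0.  -0.1 -0.1] shift [-0.02  0.24  0.17] f [0.3 0.3 0.3] open 0.0304 grip 0.0
```

```bash
python3 -m jog '[[[0,0,0],[0,0.2,0],2],[[0,0,0],[0,0.2,0],2],[[0,0,0],[0,0.2,0],2],[[0,0,0],[0,0.2,0],2],[[0,0,0],[-0.3,0.2,0],2],[[0,0,0],[-0.6,0.2,0],2],[[0,0,0],[-0.9,0.2,0],2],[[0,0,0],[-1.2,0.2,0],2]]' 30
python3 -m jog '[[[0,0,0],[-0.1,0,0],2],[[0,0,0],[-0.2,0,0],2],[[0,0,0],[-0.3,0,0],2],[[0,0,0],[-0.3,0,0],2],[[0,0,0],[-0.3,0,0],2],[[0,0,0],[-0.3,0,0],2],[[0,0,0],[-0.3,0,0],2],[[0,0,0],[-0.3,0,0],2]]'
```

```text
time: 4.15
eef_pos: [0.482, 0.1941, 0.0241]
tcp_rot: [1.0, 0.006, 0.001, 0.0]
ft_force: [3.5, -2.6, 3.6]
opening: 0.0201
grasp_force: 2.3
time: 4.82
eef_pos: [0.4786, 0.1942, 0.0239]
tcp_rot: [1.0, 0.007, -0.0, 0.0]
ft_force: [3.1, -4.0, 4.8]
opening: 0.0202
grasp_force: 2.9
```

```bash
python3 - <<'E'
from h import *
p,d,K,Rm,e=snap("wrist"); q,d2,K2,_,_=snap("scene")
cv2.imwrite("pics/w2.png",np.vstack([p[100:400,120:520],cv2.resize(q[240:315,240:340],(400,300),interpolation=cv2.INTER_CUBIC)]))
go(.479,.194,.023,.8)
E
```

```text
t 4.92 tcp [0.4786 0.1942 0.0238] yaw 0.8 turn [ 0.  0. -0.] shift [0.04 0.02 0.08] f [ 2.  -4.3  5.1] open 0.02 grip 2.9
```

View pics/w2.png

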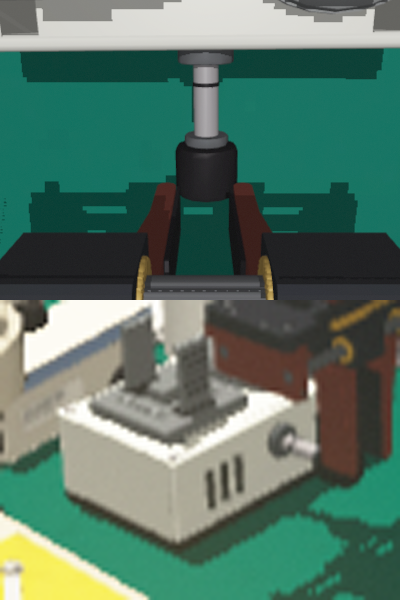

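The crop shows the fingers only on the knob's near half, at about (207,190), so they may have slid along it. I'll measure how far the rod has come out.

```bash
cat > knob.py <<'E'
from h import *
p,d,K,Rm,e=snap("wrist"); W=pts(d,K,Rm,e); X,Y,Z=W[...,0],W[...,1],W[...,2]
m=(abs(Y-.194)<.016)&(X>.44)&(X<.54)&(Z>.03)&(Z<.07)&(p.max(-1)<60)
for z in (.05,.053): 
    q=W[m&(Z>z)]; print("black z>",z,len(q),"x",np.percentile(q[:,0],[2,50,98]).round(4),"y",np.percentile(q[:,1],[2,98]).round(4),"zmax",q[:,2].max().round(3))
f=(abs(Y-.195)<.08)&(Z>.056)&(Z<.064)&(X>.53)&(p.min(-1)>120); print("unit front x",np.percentile(X[f],[1,5]).round(4))
go(.4946-.015,.194,.023,.8)
E
python3 knob.py
```

```text
black z> 0.05 2863 x [0.4726 0.4922 0.5044] y [0.183  0.2061] zmax 0.07
black z> 0.053 1648 x [0.4713 0.4905 0.5032] y [0.1808 0.2064] zmax 0.07
unit front x [0.5433 0.5447]
t 4.97 tcp [0.4786 0.1942 0.0239] yaw 0.7 turn [ 0.   0.  -0.1] shift [0.1  0.03 0.09] f [ 2.9 -4.1  4.4] open 0.0199 grip 3.0
```

```bash
python3 -m jog '[[[0,0,0],[0,0,0],4.5],[[0,0,0],[0,0,0],4.5],[[0,0,0],[0,0,0],4.5],[[0,0,0],[0,0,0],4.5],[[0,0,0],[0.8,0,0],4.5],[[0,0,0],[1.6,0,0],4.5],[[0,0,0],[1.6,0,0],4.5],[[0,0,0],[1.6,0,0],4.5]]'
python3 -m jog '[[[0,0,0],[0,0,0],0],[[0,0,0],[0,0,0],0],[[0,0,0],[0,0,0],0],[[0,0,0],[0,0,0],0],[[0,0,0],[0,0,0],0],[[0,0,0],[0,0,0],0],[[0,0,0],[0,0,0],0],[[0,0,0],[0,0,0],0]]' 40
python3 knob.py
```

```text
time: 5.63
eef_pos: [0.4952, 0.1946, 0.0237]
tcp_rot: [1.0, 0.006, -0.0, -0.0]
ft_force: [-0.3, 0.1, -0.7]
opening: 0.0448
grasp_force: 0.0
time: 6.3
eef_pos: [0.4946, 0.1937, 0.025]
tcp_rot: [1.0, 0.006, 0.0, 0.001]
ft_force: [-3.3, -4.9, 14.7]
opening: 0.0148
grasp_force: 31.7
black z> 0.05 2196 x [0.4843 0.4963 0.5061] y [0.1852 0.2035] zmax 0.07
black z> 0.053 1469 x [0.485  0.4958 0.5062] y [0.1832 0.2037] zmax 0.07
unit front x [0.5434 0.5449]
t 6.35 tcp [0.4946 0.1937 0.025 ] yaw 0.7 turn [ 0.1 -0.  -0.1] shift [-1.5  -0.05  0.2 ] f [-4.6 -4.4 15.2] open 0.0148 grip 31.6
```

```bash
python3 -m jog '[[[0,0,0],[0,0,0],4.5],[[0,0,0],[0,0,0],4.5],[[0,0,0],[0,0,0],4.5],[[0,0,0],[0,0,0],4.5],[[0,0,0],[0,0,0.6],4.5],[[0,0,0],[0,0,1.2],4.5],[[0,0,0],[0,0,1.2],4.5],[[0,0,0],[0,0,1.2],4.5]]' 25
python3 -m jog '[[[0,0,0],[0,0,0],0],[[0,0,0],[0,0,0],0],[[0,0,0],[0,0,0],0],[[0,0,0],[0,0,0],0],[[0,0,0],[0,0,0],0],[[0,0,0],[0,0,0],0],[[0,0,0],[0,0,0],0],[[0,0,0],[0,0,0],0]]' 25
python3 -c "
from h import *
p,d,K,Rm,e=snap('wrist'); cv2.imwrite('pics/w3.png',p[100:400,120:520])
q=pts(d,K,Rm,e)[np.r_[300:480:30]][:,[190,230,250,400,420,450]]; print(q[...,2].round(3))"
```

```text
time: 7.02
eef_pos: [0.494, 0.1944, 0.0111]
tcp_rot: [1.0, 0.007, -0.001, 0.0]
ft_force: [-0.7, -0.2, -0.9]
opening: 0.0448
grasp_force: 0.0
time: 7.68
eef_pos: [0.4947, 0.1937, 0.0119]
tcp_rot: [1.0, 0.006, -0.0, 0.001]
ft_force: [-0.7, -4.1, 3.1]
opening: 0.0254
grasp_force: 25.0
[[-0.001 -0.    -0.001 -0.002 -0.    -0.001]
 [-0.001 -0.001  0.079  0.    -0.001 -0.   ]
 [ 0.133  0.133  0.131  0.199  0.134  0.133]
 [ 0.14   0.14   0.134  0.133  0.141  0.141]
 [ 0.141  0.142  0.134  0.135  0.142  0.141]
 [ 0.141  0.141  0.133  0.132  0.142  0.141]]
```

View pics/w3.png

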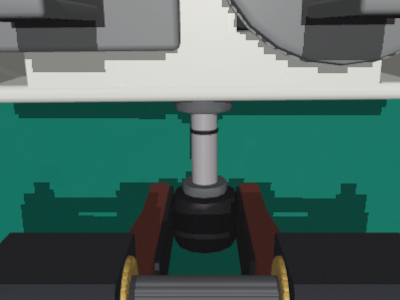

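The knob is now held squarely between the pads, at about (205,215) in the crop, with the opening at 25 mm.

```bash
python3 -m jog '[[[0,0,0],[-0.3,0,0],0],[[0,0,0],[-0.6,0,0],0],[[0,0,0],[-0.9,0,0],0],[[0,0,0],[-1.2,0,0],0],[[0,0,0],[-1.5,0,0],0],[[0,0,0],[-1.5,0,0],0],[[0,0,0],[-1.5,0,0],0],[[0,0,0],[-1.5,0,0],0]]' 35
python3 knob.py
```

```text
time: 8.4
eef_pos: [0.4794, 0.1935, 0.0118]
tcp_rot: [1.0, 0.006, -0.0, 0.001]
ft_force: [-0.6, -5.5, 3.9]
opening: 0.0254
grasp_force: 35.0
black z> 0.05 3325 x [0.4692 0.4812 0.4912] y [0.1792 0.208 ] zmax 0.07
black z> 0.053 1998 x [0.4699 0.4812 0.4913] y [0.1787 0.2084] zmax 0.07
unit front x [0.5433 0.5448]
t 8.45 tcp [0.4795 0.1934 0.0119] yaw 0.7 turn [ 0.1  0.  -0.1] shift [ 0.02 -0.05 -1.11] f [-0.  -6.8  3.2] open 0.0254 grip 35.0
```

```bash
python3 -m jog '[[[0,0,0],[0,0,0],5],[[0,0,0],[0,0,0],5],[[0,0,0],[0,0,0],5],[[0,0,0],[0,0,0],5],[[0,0,0],[0,0,-3],5],[[0,0,0],[0,0,-7],6],[[0,0,0],[0,0,-11],6],[[0,0,0],[0,0,-15],6]]'
python3 -m jog '[[[0,0,0],[-1,0,-4],7],[[0,0,0],[-3,0,-8],7],[[0,0,0],[-5,0,-9],7],[[0,0,0],[-5,0,-9],7],[[0,0,0],[-5,0,-9],7],[[0,0,0],[-5,0,-9],7],[[0,0,0],[-5,0,-9],7],[[0,0,0],[-5,0,-9],7]]'
cat > knob2.py <<'E'
from h import *
p,d,K,Rm,e=snap("wrist"); W=pts(d,K,Rm,e); X,Y,Z=W[...,0],W[...,1],W[...,2]
m=(abs(Y-.194)<.02)&(X>.44)&(X<.535)&(Z>.03)&(Z<.07)&(p.max(-1)<60)
q=W[m&(Z>.045)]; print("knob",len(q),np.percentile(q[:,0],[1,50,99]).round(4),np.percentile(q[:,1],[1,99]).round(4))
for n,y in (("R",.1525),("L",.2363)):
    k=W[(abs(X-.597)<.045)&(abs(Y-y)<.03)&(Z>.1)&(Z<.125)]
    if len(k)>10: b=cv2.minAreaRect((k[:,:2]*1000).astype(np.float32)); print("tabs",n,len(k),np.round(b[0],1),np.round(b[1],1),round(b[2],1),"z",np.percentile(k[:,2],[50,98]).round(4))
E
python3 knob2.py; python3 -c "
from h import *
go(.5972,.1525,.2,.8)"
```

```text
time: 9.12
eef_pos: [0.4789, 0.195, 0.1634]
tcp_rot: [1.0, 0.007, -0.001, -0.0]
ft_force: [1.6, -1.1, 0.8]
opening: 0.0598
grasp_force: 0.0
time: 9.78
eef_pos: [0.4297, 0.1934, 0.2507]
tcp_rot: [1.0, 0.006, -0.001, -0.0]
ft_force: [-0.4, 0.1, 0.0]
opening: 0.0698
grasp_force: 0.0
knob 557 [0.4678 0.4777 0.4889] [0.1826 0.2061]
tabs R 482 [573.2 154.3] [ 6.3 23.8] 2.0 z [0.1145 0.1166]
tabs L 489 [571.4 237.9] [ 6.5 23.8] 0.5 z [0.1146 0.1166]
t 9.83 tcp [0.4296 0.1935 0.2508] yaw 0.7 turn [-0.   0.1 -0.1] shift [16.71  4.32  5.04] f [0.1 0.8 0.6] open 0.0703 grip 0.0
```

The rod knob now sits 15 mm out (centre x≈0.4785). Next I'll measure where the fingertips really are relative to the TCP.

```bash
python3 - <<'E'
from h import *
s=r.read_state(); T=R.from_quat(s["tcp_rot"]).as_matrix(); print(s["joint_positions"].round(2))
p,d,K,Rm,e=snap("wrist"); W=(pts(d,K,Rm,e)-s["eef_pos"])@T
m=(W[...,2]>-.12)&(W[...,2]<.03)&(abs(W[...,1])<.08)&(abs(W[...,0])<.04)
for sg in(-1,1):
    q=W[m&(W[...,1]*sg>0)]; print("finger",len(q),"tool z pct",np.percentile(q[:,2],[50,90,98,100]).round(4)); t=q[q[:,2]>np.percentile(q[:,2],95)]; print(" tip x",t[:,0].min().round(3),t[:,0].max().round(3),"y",t[:,1].min().round(3),t[:,1].max().round(3))
E
```

```text
[ 0.27  0.2  -0.9   1.83  0.17  1.19 -2.24]
finger 13537 tool z pct [-0.1082 -0.0499 -0.0314 -0.0245]
 tip x -0.01 0.012 y -0.045 -0.036
finger 12952 tool z pct [-0.1064 -0.0493 -0.0313 -0.0237]
 tip x -0.01 0.012 y 0.034 0.043
```

```bash
python3 -m jog '[[[0,0,7],[2,0.5,0],7],[[0,0,14],[4,1,0],7],[[0,0,21],[6,1.5,0],7],[[0,0,28],[8,2,0],7],[[0,0,35],[10,2.5,0],7],[[0,0,42],[12,3,0],7],[[0,0,49],[14,3.5,0],7],[[0,0,56],[15,4,0],7]]'
python3 -c "
from h import *
print(r.read_state()['joint_positions'].round(2)); go(.5968,.1535,.2,-89.2)"
```

```text
time: 10.55
eef_pos: [0.5706, 0.1579, 0.247]
tcp_rot: [0.911, -0.413, -0.004, 0.003]
ft_force: [0.5, -0.3, -1.2]
opening: 0.0701
grasp_force: 0.0
[-0.14  0.34 -0.28  1.59  0.09  1.24 -2.86]
t 10.55 tcp [0.5706 0.1579 0.247 ] yaw -48.8 turn [ 0.6  0.1 40.4] shift [ 2.08 -1.73  4.67] f [ 0.5 -0.3 -1.2] open 0.0701 grip 0.0
```

Joint 7 ran to its limit turning that way, so I'll turn the other way; a half turn gives the same grasp.

```bash
python3 -m jog '[[[0,0,-7],[0,0,0],7],[[0,0,-14],[0,0,0],7],[[0,0,-21],[0,0,0],7],[[0,0,-28],[0,0,0],7],[[0,0,-35],[0,0,0],7],[[0,0,-42],[0,0,0],7],[[0,0,-49],[0,0,0],7],[[0,0,-56],[0,0,0],7]]'
python3 -m jog '[[[0,0,-7],[0,0,0],7],[[0,0,-14],[0,0,0],7],[[0,0,-21],[0,0,0],7],[[0,0,-28],[0,0,0],7],[[0,0,-35],[0,0,0],7],[[0,0,-42],[0,0,0],7],[[0,0,-49],[0,0,0],7],[[0,0,-56],[0,0,0],7]]'
python3 -c "
from h import *
print(r.read_state()['joint_positions'].round(2)); go(.5968,.1535,.2,90.8)"
```

```text
time: 11.22
eef_pos: [0.5696, 0.1587, 0.2476]
tcp_rot: [0.998, 0.068, -0.005, 0.001]
ft_force: [0.3, -0.4, -0.4]
opening: 0.0697
grasp_force: 0.0
time: 11.88
eef_pos: [0.5696, 0.1587, 0.2477]
tcp_rot: [0.849, 0.528, -0.005, -0.002]
ft_force: [-0.6, 0.2, 0.2]
opening: 0.0702
grasp_force: 0.0
[ 0.12  0.39 -0.64  1.57  0.24  1.27 -1.02]
t 11.88 tcp [0.5696 0.1587 0.2477] yaw 63.8 turn [ -0.5   0.2 -27. ] shift [0.76 2.7  4.74] f [-0.6  0.2  0.2] open 0.0702 grip 0.0
```

```bash
python3 -m jog '[[[0,0,-7],[0.2,0.7,0],7],[[-0.2,0,-14],[0.4,1.4,0],7],[[-0.3,0.1,-21],[0.6,2,0],7],[[-0.5,0.2,-27],[0.8,2.7,1],7],[[-0.5,0.2,-27],[0.8,2.7,2],7],[[-0.5,0.2,-27],[0.8,2.7,3],7],[[-0.5,0.2,-27],[0.8,2.7,3],7],[[-0.5,0.2,-27],[0.8,2.7,3],7]]'
cat > tabs.py <<'E'
from h import *
s=r.read_state(); T=R.from_quat(s["tcp_rot"]).as_matrix()
p,d,K,Rm,e=snap("wrist"); W=pts(d,K,Rm,e); X,Y,Z=W[...,0],W[...,1],W[...,2]; V=(W-s["eef_pos"])@T
for n,y in (("R",.1535),("L",.237)):
  for f,x in (("front",.572),("rear",.621)):
    k=W[(abs(X-x)<.015)&(abs(Y-y)<.025)&(Z>.11)&(Z<.122)]
    if len(k)>10: b=cv2.minAreaRect((k[:,:2]*1000).astype(np.float32)); print(n,f,len(k),np.round(b[0],1),np.round(b[1],1),round(b[2],1),"z",np.percentile(k[:,2],[50,98]).round(4))
m=(V[...,2]>-.1)&(V[...,2]<.03)&(abs(V[...,1])<.08)&(abs(V[...,0])<.04)&(Z>.13)
for sg in(-1,1):
    q=V[m&(V[...,1]*sg>0)]; t=q[q[:,2]>np.percentile(q[:,2],95)]; print("tip z",t[:,2].max().round(4),"y",t[:,1].min().round(4),t[:,1].max().round(4))
go(.5968,.1535,.064,90.8); cv2.imwrite("pics/tabs%d.png"%int(s["time"]*100),p)
E
python3 tabs.py; ls pics
```

```text
time: 12.55
eef_pos: [0.5962, 0.1537, 0.2174]
tcp_rot: [0.705, 0.709, -0.001, 0.0]
ft_force: [0.4, -0.0, 0.6]
opening: 0.0698
grasp_force: 0.0
R front 291 [573.7 155. ] [ 6.  23.3] 1.5 z [0.1152 0.1167]
R rear 269 [619.6 156. ] [ 5.2 23.6] 0.9 z [0.1152 0.1166]
L front 354 [571.9 238.6] [ 6.  23.1] 0.9 z [0.1152 0.1169]
L rear 347 [617.7 239.7] [ 5.4 23.6] 1.3 z [0.1152 0.1168]
tip z -0.0239 y -0.0437 -0.0345
tip z -0.0239 y 0.0349 0.044
t 12.6 tcp [0.5966 0.1539 0.2182] yaw 90.3 turn [ 0.   0.1 -0.5] shift [-0.03  0.02 15.42] f [-0.   0.8  0.6] open 0.0699 grip 0.0
scene0.png
tabs1255.png
top0.png
w1.png
w2.png
w3.png
```

```bash
python3 -m jog '[[[0,0,-0.5],[0.05,0,3],7],[[0,0,-0.5],[0.05,0,6],7],[[0,0,-0.5],[0.05,0,8.5],7],[[0,0,-0.5],[0.05,0,10.5],7],[[0,0,-0.5],[0.05,0,12.5],7],[[0,0,-0.5],[0.05,0,14],7],[[0,0,-0.5],[0.05,0,15],7],[[0,0,-0.5],[0.05,0,15.4],7]]'
python3 -m jog '[[[0,0,0],[0,0,0],6],[[0,0,0],[0,0,0],5.5],[[0,0,0],[0,0,0],5],[[0,0,0],[0,0,0],4.5],[[0,0,0],[0,0,0],3.5],[[0,0,0],[0,0,0],3],[[0,0,0],[0,0,0],3],[[0,0,0],[0,0,0],3]]' 30
python3 -c "
from h import *
go(.5967,.1545,.064,90.8)"
```

```text
time: 13.27
eef_pos: [0.5967, 0.154, 0.0635]
tcp_rot: [0.702, 0.713, -0.001, 0.0]
ft_force: [-0.4, -0.2, -0.2]
opening: 0.07
grasp_force: 0.0
time: 13.93
eef_pos: [0.5973, 0.1545, 0.0661]
tcp_rot: [0.701, 0.713, 0.0, 0.001]
ft_force: [-4.7, -0.8, 11.5]
opening: 0.0322
grasp_force: 30.2
t 13.93 tcp [0.5973 0.1545 0.0661] yaw 90.9 turn [0.1 0.  0.1] shift [ 0.   -0.06  0.21] f [-4.7 -0.8 11.5] open 0.0322 grip 30.2
```

```bash
python3 - <<'E'
from h import *
p,d,K,Rm,e=snap("wrist"); q,_,_,_,_=snap("scene")
cv2.imwrite("pics/w4.png",np.hstack([p[150:450,120:520],cv2.resize(q[220:310,240:350],(367,300),interpolation=cv2.INTER_CUBIC)]))
E
```

```text
(no output)
```

View pics/w4.png

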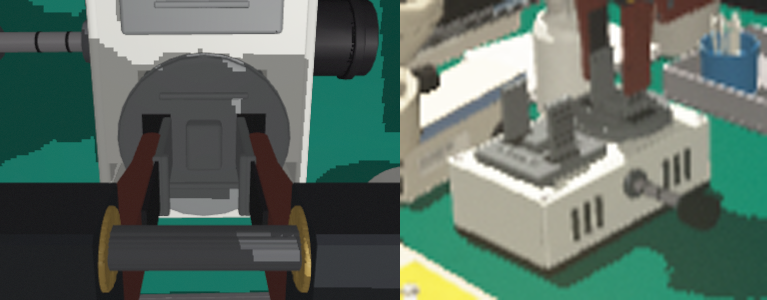

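The tips are outside both tabs, at about (150,130) and (250,130) in the crop, and down near the cap. I'll check the tab travel and how close the tips are to the cap.

```bash
cat > tab2.py <<'E'
from h import *
s=r.read_state(); T=R.from_quat(s["tcp_rot"]).as_matrix()
p,d,K,Rm,e=snap("wrist"); W=pts(d,K,Rm,e); V=(W-s["eef_pos"])@T
hs=cv2.cvtColor(p,cv2.COLOR_BGR2HSV); sat=hs[...,1]
g=(sat<60)&(abs(V[...,1])<.04)&(abs(V[...,0])<.05)
zt=s["eef_pos"][2]
for a in range(4):
    z0=.076+.01*a; k=V[g&(W[...,2]>z0)&(W[...,2]<z0+.01)]
    if len(k)>20: print("grey z",round(z0,3),len(k),"tool y outer",np.percentile(k[:,1],[1,99]).round(4),"inner",k[k[:,1]<0][:,1].max().round(4) if (k[:,1]<0).any() else None, k[k[:,1]>0][:,1].min().round(4) if (k[:,1]>0).any() else None)
f=(sat>90)&(hs[...,0]<15)&(abs(V[...,1])<.06)&(abs(V[...,0])<.03)&(W[...,2]<.13)
for sg in(-1,1):
    k=V[f&(V[...,1]*sg>0)]; print("finger",len(k),"lowest z",(W[f&(V[...,1]*sg>0)][:,2].min()).round(4),"y",np.percentile(k[:,1],[1,99]).round(4))
go(.5967,.1545,.07,90.8)
E
python3 tab2.py
```

```text
grey z 0.076 2004 tool y outer [-0.0175  0.0172] inner -0.0 0.0
grey z 0.086 293 tool y outer [-0.0183  0.0183] inner -0.0146 0.0145
grey z 0.096 217 tool y outer [-0.0175  0.0253] inner -0.0146 0.0145
grey z 0.106 1446 tool y outer [-0.0175  0.018 ] inner -0.0126 0.0125
finger 879 lowest z 0.0907 y [-0.0254 -0.0176]
finger 872 lowest z 0.0711 y [0.0179 0.0256]
t 14.08 tcp [0.5973 0.1545 0.0661] yaw 90.9 turn [0.1 0.1 0.1] shift [ 0.01 -0.06 -0.39] f [-5.4 -0.7 11.1] open 0.0325 grip 30.2
```

Both tabs are pressed right in, with outer faces about 36 mm apart. Now I'll lift.

```bash
python3 -m jog '[[[0,0,0],[0,0,-0.3],3],[[0,0,0],[0,0,-0.6],3],[[0,0,0],[0,0,-0.9],3],[[0,0,0],[0,0,-1.3],3],[[0,0,0],[0,0,-1.7],3],[[0,0,0],[0,0,-2.1],3],[[0,0,0],[0,0,-2.5],3],[[0,0,0],[0,0,-2.5],3]]' 35
python3 tab2.py
```

```text
time: 14.75
eef_pos: [0.5977, 0.1543, 0.0904]
tcp_rot: [0.701, 0.713, 0.001, 0.001]
ft_force: [0.4, 0.6, -2.9]
opening: 0.0312
grasp_force: 34.9
grey z 0.076 26 tool y outer [-0.0279  0.0277] inner -0.0252 0.0252
grey z 0.086 12238 tool y outer [-0.0379  0.0379] inner -0.0 0.0
grey z 0.096 4952 tool y outer [-0.0342  0.0333] inner -0.0 0.0
grey z 0.106 330 tool y outer [-0.0181  0.0184] inner -0.0013 0.0056
finger 218 lowest z 0.0956 y [-0.0241 -0.018 ]
finger 216 lowest z 0.0961 y [0.018  0.0241]
t 14.8 tcp [0.5975 0.1542 0.0899] yaw 90.9 turn [0.1 0.  0.1] shift [ 0.03 -0.09  1.99] f [-1.   0.8 -3.2] open 0.0309 grip 34.9
```

The cartridge is out of its catches and coming up (the cap rose 24 mm, load about 3 N). I'll carry on lifting and move towards the tray.

```bash
python3 -m jog '[[[0,0,0],[0,0,-1],3],[[0,0,0],[0,0,-2.2],3],[[0,0,0],[0,0,-3.6],3],[[0,0,0],[0,0,-5.2],3],[[0,0,0],[0,0,-7],3],[[0,0,0],[0,0,-8.8],3],[[0,0,0],[0,0,-10.2],3],[[0,0,0],[0,0,-10.5],3]]' 35
python3 - <<'E'
from h import *
D=np.load("top0.npz"); p,d,K=D["p"],D["d"],D["K"]; Rm=R.from_quat(D["R"]).as_matrix(); e=D["e"]
W=pts(d,K,Rm,e); m=np.zeros(d.shape,bool); m[180:285,345:418]=1; X,Y,Z=W[...,0],W[...,1],W[...,2]
fl=m&(Z>.001)&(Z<.012)&(p.max(-1).astype(int)-p.min(-1)<25)&(p.mean(-1)>90); c=max(cv2.findContours(fl.astype(np.uint8),0,2)[0],key=cv2.contourArea)[:,0]
q=np.array([ray(u,v,.004,K,Rm,e)[:2] for u,v in c]); b=cv2.minAreaRect((q*1000).astype(np.float32)); print("floor",np.round(b[0],1),np.round(b[1],1),b[2])
rim=W[m&(Z>.02)&(Z<.036)&(X<.62)]; print("rim y",np.percentile(rim[:,1],[2,98]).round(4),"x min",np.percentile(rim[:,0],1).round(4))
go(.548,-.05,.20,92)
E
```

```text
time: 15.47
eef_pos: [0.5985, 0.1551, 0.1987]
tcp_rot: [0.701, 0.713, 0.002, 0.002]
ft_force: [0.1, -0.2, -2.4]
opening: 0.0315
grasp_force: 34.9
floor [596.8 -56.9] [189. 116.] 2.064239263534546
rim y [-0.127   0.0074] x min 0.463
t 15.47 tcp [0.5985 0.1551 0.1987] yaw 90.9 turn [ 0.3 -0.  -1.1] shift [-20.43  -5.38  -0.18] f [ 0.1 -0.2 -2.4] open 0.0315 grip 34.9
```

```bash
python3 -m jog '[[[0,0,0],[-1,-1.2,0],3],[[0,0,0],[-3,-2.5,0],3],[[0,0,-0.5],[-6,-3.8,0],3],[[0,0,-1],[-9,-4.9,0],3],[[0,0,-1],[-12,-4.9,0],3],[[0,0,-1],[-15,-4.9,0],3],[[0,0,-1],[-18,-4.9,0],3],[[0,0,-1],[-20.2,-4.9,0],3]]'
python3 -m jog '[[[0,0,0],[-0.7,0,0],3],[[0,0,0],[-0.7,0,1.5],3],[[0,0,0],[-0.7,0,3.5],3],[[0,0,0],[-0.7,0,5.5],3],[[0,0,0],[-0.7,0,7.5],3],[[0,0,0],[-0.7,0,9],3],[[0,0,0],[-0.7,0,10],3],[[0,0,0],[-0.7,0,10],3]]'
python3 - <<'E'
from h import *
print(r.read_state()['joint_positions'].round(2))
p,d,K,Rm,e=snap("top"); Rm=R.from_quat(Rm).as_matrix() if Rm.ndim==1 else Rm
q,d2,K2,_,_=snap("wrist"); cv2.imwrite("pics/p1.png",np.hstack([cv2.resize(p[170:300,320:480],(369,300)),cv2.resize(q,(400,300))]))
go(.552,-.054,.055,92)
E
```

```text
time: 16.13
eef_pos: [0.551, -0.0518, 0.1948]
tcp_rot: [0.696, 0.718, -0.0, 0.001]
ft_force: [-0.7, -0.8, -2.1]
opening: 0.031
grasp_force: 34.9
time: 16.8
eef_pos: [0.5504, -0.0549, 0.0928]
tcp_rot: [0.695, 0.719, -0.001, -0.001]
ft_force: [-0.5, -1.0, -2.1]
opening: 0.0314
grasp_force: 34.9
[ 0.51  0.49 -0.65  1.85  0.37  0.93 -0.28]
t 16.9 tcp [ 0.5519 -0.055   0.095 ] yaw 92.0 turn [ 0.1  0.  -0. ] shift [0.1  0.01 4.  ] f [-0.3 -0.  -2. ] open 0.0314 grip 34.9
```

View pics/p1.png

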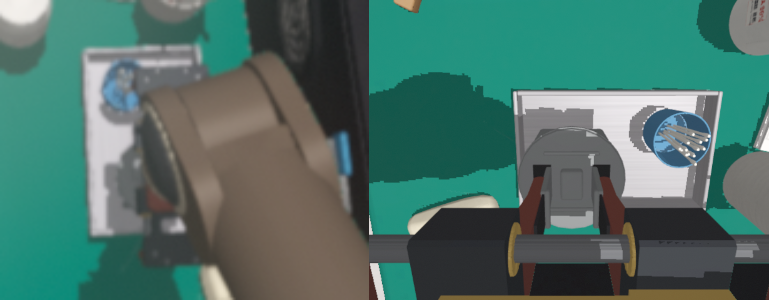

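The left view shows the cartridge over the free end of the tray with the tub clear of it. The right view shows the cap at (570,165) and the tub at (680,140). The arm is near the tower, so I'll check that clearance before lowering.

```bash
python3 - <<'E'
from h import *
p,d,K,Rm,e=snap("top"); Rm=R.from_quat(Rm).as_matrix() if Rm.ndim==1 else Rm
W=pts(d,K,Rm,e); hs=cv2.cvtColor(p,cv2.COLOR_BGR2HSV)
m=(W[...,2]>.2)&(hs[...,1]>50)&(hs[...,0]<20)&(W[...,0]>.40); q=W[m]
for x0 in np.arange(.40,.68,.04):
    k=q[(q[:,0]>=x0)&(q[:,0]<x0+.04)]
    if len(k)>10: print(round(x0,2),len(k),"y",np.percentile(k[:,1],[1,99]).round(3),"ztop",np.percentile(k[:,2],[1,50,99]).round(3), "z at ymin", np.median(k[k[:,1]<np.percentile(k[:,1],5)][:,2]).round(3))
E
```

```text
0.4 2268 y [-0.136 -0.051] ztop [0.584 0.631 0.654] z at ymin 0.637
0.44 2164 y [-0.124  0.1  ] ztop [0.551 0.599 1.302] z at ymin 0.604
0.48 1812 y [-0.112 -0.023] ztop [0.289 0.567 0.591] z at ymin 0.569
0.52 1676 y [-0.107 -0.011] ztop [0.291 0.543 0.559] z at ymin 0.549
0.56 1094 y [-0.096 -0.007] ztop [0.501 0.519 0.538] z at ymin 0.533
0.6 25 y [-0.177 -0.07 ] ztop [0.207 0.504 0.509] z at ymin 0.214
0.68 244 y [0.692 0.706] ztop [0.201 0.253 0.286] z at ymin 0.239
```

The arm clears the tower by more than 25 mm sideways.

```bash
python3 -m jog '[[[0,0,0],[0,0,0.8],3],[[0,0,0],[0,0,1.6],3],[[0,0,0],[0,0,2.2],3],[[0,0,0],[0,0,2.8],3],[[0,0,0],[0,0,3.2],3],[[0,0,0],[0,0,3.5],3],[[0,0,0],[0,0,3.7],3],[[0,0,0],[0,0,3.7],3]]'
python3 -c "
from h import *
go(.552,-.054,.054,92)"
```

```text
time: 17.62
eef_pos: [0.5515, -0.0556, 0.0571]
tcp_rot: [0.695, 0.719, -0.0, 0.0]
ft_force: [0.3, -0.4, -3.3]
opening: 0.031
grasp_force: 34.9
t 17.62 tcp [ 0.5515 -0.0556  0.0571] yaw 91.9 turn [ 0.   0.  -0.1] shift [0.16 0.05 0.31] f [ 0.3 -0.4 -3.3] open 0.031 grip 34.9
```

```bash
python3 -m jog '[[[0,0,0],[0,0,0.05],3],[[0,0,0],[0,0,0.1],3],[[0,0,0],[0,0,0.15],3],[[0,0,0],[0,0,0.2],3],[[0,0,0],[0,0,0.25],3],[[0,0,0],[0,0,0.3],3],[[0,0,0],[0,0,0.3],3],[[0,0,0],[0,0,0.3],3]]'
```

```text
time: 18.28
eef_pos: [0.5517, -0.0557, 0.0545]
tcp_rot: [0.695, 0.719, -0.0, 0.001]
ft_force: [0.3, -0.0, -2.9]
opening: 0.0314
grasp_force: 34.9
```

Not touching the floor yet; I'll go a little lower.

```bash
python3 -m jog '[[[0,0,0],[0,0,0.05],3],[[0,0,0],[0,0,0.1],3],[[0,0,0],[0,0,0.15],3],[[0,0,0],[0,0,0.2],3],[[0,0,0],[0,0,0.25],3],[[0,0,0],[0,0,0.25],3],[[0,0,0],[0,0,0.25],3],[[0,0,0],[0,0,0.25],3]]'
```

```text
time: 18.95
eef_pos: [0.5519, -0.0558, 0.0541]
tcp_rot: [0.695, 0.719, -0.0, 0.001]
ft_force: [-7.3, 0.1, 18.7]
opening: 0.032
grasp_force: 35.3
```

```bash
python3 -m jog '[[[0,0,0],[0,0,-0.1],3],[[0,0,0],[0,0,-0.2],3],[[0,0,0],[0,0,-0.2],4],[[0,0,0],[0,0,-0.2],5],[[0,0,0],[0,0,-0.2],6],[[0,0,0],[0,0,-0.2],7],[[0,0,0],[0,0,-0.2],7.2],[[0,0,0],[0,0,-0.2],7.2]]'
python3 -m jog '[[[0,0,0],[0,0,-0.5],7.2],[[0,0,0],[0,0,-1.5],7.2],[[0,0,0],[0,0,-3],7.2],[[0,0,0],[0,0,-5],7.2],[[0,0,0],[0,0,-8],7.2],[[0,0,0],[0,0,-11],7.2],[[0,0,0],[0,0,-14],7.2],[[0,0,0],[0,0,-17],7.2]]'
python3 -c "
from h import *
go(.552,.15,.25,92)"
```

```text
time: 19.62
eef_pos: [0.552, -0.0556, 0.0542]
tcp_rot: [0.695, 0.719, 0.0, 0.001]
ft_force: [-0.1, -0.6, -0.2]
opening: 0.0677
grasp_force: 0.0
time: 20.28
eef_pos: [0.5514, -0.0552, 0.2267]
tcp_rot: [0.695, 0.719, 0.0, 0.001]
ft_force: [0.3, -0.1, -0.8]
opening: 0.0718
grasp_force: 0.0
t 20.28 tcp [ 0.5514 -0.0552  0.2267] yaw 92.0 turn [ 0.1  0.  -0. ] shift [20.51  0.76 -2.35] f [ 0.3 -0.1 -0.8] open 0.0718 grip 0.0
```

Now I'll back the arm off towards the robot (tool −y) and check everything from the top camera.

```bash
python3 -m jog '[[[0,0,0],[1,-2,-1],7],[[0,0,0],[3,-4,-1],7],[[0,0,0],[5,-7,-1],7],[[0,0,0],[7,-10,-1],7],[[0,0,0],[7,-13,-1],7],[[0,0,0],[7,-15,-1],7],[[0,0,0],[7,-17,-1],7],[[0,0,0],[7,-17,-1],7]]'
python3 - <<'E'
from h import *
p,d,K,Rm,e=snap("top"); Rm=R.from_quat(Rm).as_matrix() if Rm.ndim==1 else Rm
q,_,_,_,_=snap("scene")
W=pts(d,K,Rm,e); Z=W[...,2]
def box(n,u0,u1,v0,v1,z0,z1):
    m=np.zeros(Z.shape,bool); m[v0:v1,u0:u1]=True; m&=(Z>z0)&(Z<z1); k=W[m]
    if len(k)<5: print(n,"none"); return
    b=cv2.minAreaRect((k[:,:2]*1000).astype(np.float32)); print(n,len(k),k.mean(0).round(4),np.round(b[0],1),np.round(b[1],1),round(b[2],1),"zmed",np.median(k[:,2]).round(4))
box("knob",270,292,255,300,.035,.07);box("cap",350,425,205,290,.05,.07);box("tabs",350,425,205,290,.095,.125);box("tabsL",240,279,200,256,.105,.13);box("tub",355,390,190,225,.045,.09);box("stamp",300,340,295,325,.02,.09);box("bottle",310,345,150,195,.09,.13)
cv2.imwrite("pics/f.png",np.hstack([cv2.resize(p[140:340,220:440],(396,360)),cv2.resize(q[200:320,220:410],(400,253))[:,:].copy() if 0 else cv2.copyMakeBorder(cv2.resize(q[200:320,220:410],(400,253)),0,107,0,0,0)]))
print(r.read_state()["ft_force"].round(1))
E
```

```text
time: 20.95
eef_pos: [0.3763, 0.0088, 0.2345]
tcp_rot: [0.695, 0.719, -0.001, 0.002]
ft_force: [0.2, -0.2, -1.1]
opening: 0.0699
grasp_force: 0.0
knob 180 [0.4937 0.1919 0.0492] [502.2 191.6] [24.1 64.6] 89.7 zmed 0.0493
cap 833 [ 0.5542 -0.0559  0.0601] [582.9 -58.2] [ 79.  139.5] 88.0 zmed 0.0598
tabs 61 [ 0.5531 -0.0564  0.1035] [552.8 -56.1] [51.5 22.4] 2.4 zmed 0.1036
tabsL 66 [0.5953 0.2363 0.1147] [596.  236.6] [23.  52.3] 89.7 zmed 0.1155
tub 81 [ 0.653  -0.0359  0.0568] [651.3 -33.8] [50.1 49.1] 15.2 zmed 0.0509
stamp 82 [0.4014 0.0958 0.0592] [401.   95.8] [21.6 22. ] 42.7 zmed 0.0607
bottle 482 [0.7311 0.0778 0.1135] [731.4  77.9] [56.1 54.5] 39.1 zmed 0.114
[ 0.4  0.6 -0.7]
```

View pics/f.png

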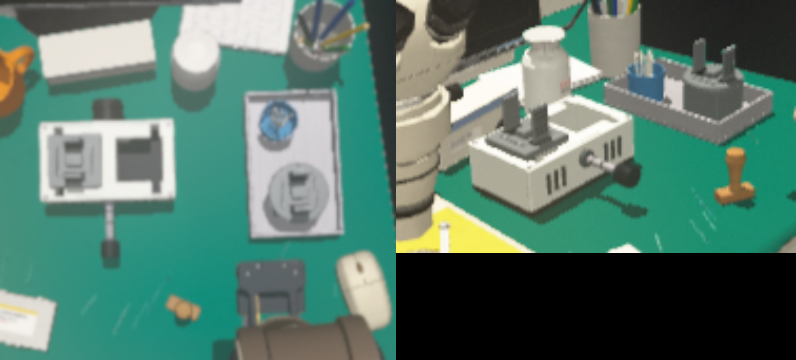

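The pictures show the round cartridge standing upright in the tray, cap top at 60 mm as expected, about (295,200) in the left view. The tub, stamp and bottle have not moved. The square cartridge is still clipped in, and the knob is out at about (110,250).

```bash
python3 -c "
from h import *
print(r.job_done())"
```

```text
the job is handed in; nothing more can be done
None
```

I handed the job in at about 21 s: the valve rod was pulled out 15 mm to its middle click first, then the round cartridge was unclipped and set upright in the tray beside the tub, and the last camera check showed the square cartridge still clipped in and the tub, stamp and bottle where they were.

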